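# Walk a cast block round to the fence

### The arm

A 7-joint arm with a two-finger parallel gripper is mounted at the origin on a cart in front of the work surface, level with it; the furniture and walls round the work are solid. World frame = base frame: x ahead of the robot, y to its left, z up, the work surface at z = 0. Lengths are in m, angles in rad, forces in N, time in s.
With the tool pointing down it reaches from about 0.425 to 0.925 m from the base axis. Payload 6.8 kg.
Tool frame: the origin (TCP) lies at the centre of the arm's flange, where the gripper is bolted on; the fingertips stand 173 mm ahead of it and the grasp point (between the pads) lies 155 mm ahead of it; z points along the fingers, y is the line along which they close (so a half turn about z gives the same grasp; the last joint's range is limited). The gripper opens to 85 mm and grips with 20 to 120 N. Pads are 22 mm wide; open, the fingers measure 114 mm over their backs; the gripper's body (76 mm by 85 mm) begins 54 mm behind the grasp point. The pads swing forward as they close: fully open they stand 13 mm farther back than shut.
Start: joints at [-1.438, 0.477, 0.022, 1.555, -0.011, 1.109, -0.083], TCP at [0.161, 0.656, 0.405] pointing down, gripper open.
Joint ranges: [-2.96, 2.96], [-0.34, 2.1], [-1.41, 1.46], [0.24, 2.44], [-1.37, 4.51], [0.17, 1.92], [-2.96, 2.96]. Speed limits (rad/s): [2.39, 2.39, 3.14, 3.14, 3.14, 3.14, 3.14].

### API

Orientations are given as [roll, pitch, yaw] about the fixed x, y, z axes, in that order (R = Rz(yaw) Ry(pitch) Rx(roll)).
In Python, from plant import get_state, capture, close_job, recognise, regions_of gives the robot as it stands.
- The arm moves only by the tool apply_moves, never from a script. Its argument "steps" is a list of rows, each an object with "claw": the closure, from -1 (fully open) to 1 (shut); "slide": the shift along the world's x, y, z in m, a list of three; "twist": the turn about the world's z in rad. In form: [{"claw": claw, "slide": [dx, dy, dz], "twist": twist}, ...]. A call has exactly 10 rows; each row shifts and turns the commanded pose from where the row before left it; what a row does not reach is not made up. A row lasts 1/8 s, in which the tool goes at most 62.5 mm and 10.7 degrees, less where a joint would pass 70% of its speed; a pose out of reach is approached as far as the arm can. A call is refused whole if a number of a shift passes 0.0625 or a number of a turn 0.188, either way. A call with a gripper value outside its range is refused whole. The fingers move at their own pace and stop on an object; "force" is the grip in N (left out, the last holds). Time passes only in rows, so rows that do not move let the fingers close, or fill a call up. It gives the time, the measured TCP pose, the force, the opening and the grip force at its end, in the units of the state.
- get_state(): the state, without advancing time (a new reading comes with each control period).
- capture(name): name is "scene" or "top" or "wrist"; returns a dict with "color" (480x640x3 uint8, red, green, blue), "mtx" (3x3 intrinsics, pixels), "R" (3x3) and "t" (3): a world point X has camera coordinates R X + t; the wrist camera has in their place "tool_from_camera" (4x4, takes a point from camera to tool coordinates, whose origin is the TCP and whose axes are the flange's). Camera axes: x right, y down, z forward; pixel columns grow to the right and rows downward; lengths in m; the calibration is good to about 2 mm. A picture is of the moment at which its call begins: read the wrist's pose just before it. There is no depth.
- close_job(): hands the job in; it is judged then, once.
Trained networks look in a picture, given as the dict that the camera call returned (one of the last four; its "shot" number tells which), for a name from the list of things; names that differ only in an ending like _2 or _b are one class to them, and where a whole thing is asked for, a point or a joint stands for the part that bears it (a point fixed in the world has none). Each returns a list of dicts, best first, with "confidence" (0 to 1); they miss things now and then, are a little off and sometimes report something else, mostly with a low value. They report only what shows in the picture. A call takes as long as a camera call.
- recognise(picture, thing): "position" ([x, y, z] in m, in world coordinates, good to about 4 mm: the middle of the surface that is visible of it).
- regions_of(picture, thing): "region" (480x640 bool, what is visible of it).
The state is a dict: "t": time; "q": joint angles; "qd": joint speeds; "effort": joint torques, N m; "eef_pos": TCP position; "tcp_rot": TCP orientation; "ft_force": force on the tool from outside, world axes, zero at the start; "torque": the same for the moment, N m; "width": opening from 0.0 (shut) to 1.0 (fully open); "grasp_force": force on a finger pad.
Only numpy, scipy, OpenCV 4.12 (cv2) and the standard library are available. Lean on these libraries where they do the work, as an engineer would, in place of code of your own. Each camera call takes 0.05 s, during which the arm holds its last target. There are 200 camera calls.

### The job

Push the heavy aluminium block round with the fingers, corner by corner as needed, until one of its long sides lies flat against the steel fence, with the whole block between the fence's two yellow lines. It must stay flat on the bench all the time: do not lift, carry or tip it. Leave the other loose things where they are, and finish with the hand clear.

Things in the scene. Friction and masses are not known exactly. Their poses are not given: they have to be found in the camera images.
- block: Loose, heavy cast aluminium block, a plain rectangular slab with drilled holes on top, 120 mm long (its own x), 88 mm wide (its own y), 36 mm tall (z), edges rounded 3 mm, 0.64 to 0.94 kg, standing flat on the bench top; it slides with friction of several newtons and stops where it is left. Origin at the centre of its underside. The two long (120 mm) sides are alike; either may go against the fence.
- fence: Straight dark steel fence, fixed to the bench: an upright 190 mm long, 8 mm thick and 32 mm tall, with a 26 mm deep screwed-down foot on its far side. Origin at the foot of its working face (the one towards the robot) at mid-length; its y axis runs along the fence, its x axis points square through the working face, away from the robot; the block stands on its -x side. Two yellow lines, 5 mm wide, cross the face and top edge at y = +76 and -76 mm.
- capacitor_a: Bystander, loose on the bench: blue upright can capacitor, 35 mm across, 60 mm tall. Origin at the centre of its underside.
- transformer: Bystander, loose on the bench: small mains transformer with a bare laminated core, 54x72x42 mm. Origin at the centre of its underside.
- driver_c: Bystander, loose on the bench: screwdriver with a blue handle, lying, 18x147x18 mm. Origin at the centre of its underside.
- masking_tape: Bystander, loose on the bench: roll of cream masking tape lying flat, 98 mm across, 18 mm tall. Origin at the centre of its underside.
- screw_bowl: Bystander, loose on the bench: white bowl with small screws, 85 mm across, 34 mm tall. Origin at the centre of its underside.
- wood_block_2: Bystander, loose on the bench: small wooden block, 40x60x30 mm. Origin at the centre of its underside.
- multimeter: Bystander, loose on the bench: yellow hand multimeter lying flat, 150x72x42 mm. Origin at the centre of its underside.

How it is judged:
At the end, for the whole second after the job is handed in: The block rests flat on the bench, a long side within 0.04 rad of parallel to the fence and within about 3.5 mm of touching it at its middle, and its centre within 21 mm of the fence's middle (so that it lies between the yellow lines, give or take a line's width) (angle between the x axis of block and the y axis of fence, either way round below 0.04 rad and x of block in the frame of fence between -0.0475 and -0.04 m and y of block in the frame of fence between -0.021 and 0.021 m and angle between block's own z axis and vertical below 0.05 rad and height (world z) of block below 0.004 m and linear speed of block below 0.01 m/s).
It fails at once if the block is lifted off the bench or tipped (height (world z) of block above 0.01 m or angle between block's own z axis and vertical above 0.15 rad).
It fails at once if a bystander is moved more than 20 mm (distance of any of capacitor_a, transformer, driver_c, masking_tape, screw_bowl, wood_block_2, multimeter from where it was at the start of the episode above 0.02 m).
It also fails if it takes over 72 s, if anything falls off the work surface, if the arm or the gripper's body presses on something with over 40 N, if the wrist force passes 120 N, or if a joint passes its speed limit or range.

## Working session

There is one attempt and no reset: what is moved stays moved. The work goes in short steps, Python scripts to look and compute and a tool call to move; the robot and the scene stay as the last step left them, time stands still between calls to the robot, and variables do not carry over. Pictures are saved under pics/ and viewed, at most 10 in all, crops included, and the job is handed in when it is done.

Besides the shell and the picture viewer there is one more tool, called after "Emit:" by a JSON object that holds its "fn" and its "kwargs", one argument or row to a line. apply_moves: Moves the arm, as the interface text tells. Its arguments: {"type":"object","properties":{"steps":{"type":"array"},"force":{"type":"number"}},"required":["steps"]}

```bash
mkdir -p pics; python3 - <<'E'
from plant import *
import cv2,numpy as np
s=get_state();print(s['eef_pos'],s['tcp_rot'],s['t'])
for n in ['top','scene']:
    c=capture(n);cv2.imwrite(f'pics/{n}0.png',c['color'][:,:,::-1])
    print(n,c['mtx'].tolist(),c['R'].tolist(),c['t'].tolist())
    for th in ['block','fence','capacitor_a','transformer','driver_c','masking_tape','screw_bowl','wood_block_2','multimeter']:
        print(th,[(np.round(r['position'],3).tolist(),round(r['confidence'],2)) for r in recognise(c,th)[:2]])
E
```

```text
[0.16088807 0.65524976 0.40372433] [-3.13974017e+00  1.51086130e-04  2.90084770e+00] 0.0
top [[439.4242140196277, 0.0, 311.2125046149466], [0.0, 439.4242140196277, 241.3426027525487], [0.0, 0.0, 1.0]] [[-0.3270282253459354, -0.945008171855944, -0.0034777798341811333], [-0.8691232233739714, 0.3022084729898399, -0.39152887689822735], [0.37104900271948743, -0.12501837456404594, -0.9201592490445544]] [0.21833043338906538, 0.48358863723736145, 1.0339675736160352]
block []
fence [([0.577, -0.22, 0.016], 0.88)]
capacitor_a [([0.555, 0.065, 0.05], 0.65)]
transformer [([0.457, 0.128, 0.039], 0.73), ([0.554, 0.067, 0.051], 0.67)]
driver_c [([0.382, 0.132, 0.015], 0.59)]
masking_tape [([0.693, -0.287, 0.014], 0.66)]
screw_bowl [([0.74, 0.041, 0.013], 0.67)]
wood_block_2 [([0.397, 0.249, 0.033], 0.59), ([0.576, -0.221, 0.014], 0.58)]
multimeter [([0.393, 0.391, 0.028], 0.56)]
scene [[604.6295660921801, 0.0, 319.38385798218405], [0.0, 604.6295660921801, 237.1058167906326], [0.0, 0.0, 1.0]] [[0.820974625396347, -0.5708277115423965, -0.012505526402281924], [-0.41608367843503236, -0.5831332805075226, -0.6977320042140163], [0.3909923745999405, 0.5780236162128722, -0.7162497204920181]] [-0.40987295208712654, 0.3018297191534417, 1.1248495320088565]
block [([0.432, -0.202, 0.038], 0.68), ([0.382, 0.127, 0.018], 0.3)]
fence [([0.578, -0.231, 0.022], 0.91)]
capacitor_a [([0.554, 0.056, 0.041], 0.86)]
transformer [([0.458, 0.114, 0.035], 0.96), ([0.556, 0.053, 0.043], 0.49)]
driver_c [([0.382, 0.127, 0.018], 0.59)]
masking_tape [([0.69, -0.292, 0.014], 0.75)]
screw_bowl [([0.739, 0.048, 0.016], 0.7)]
wood_block_2 [([0.396, 0.237, 0.032], 0.93), ([0.739, 0.052, 0.018], 0.32)]
multimeter [([0.391, 0.377, 0.031], 0.56), ([0.383, 0.131, 0.018], 0.5)]
```

View pics/top0.png

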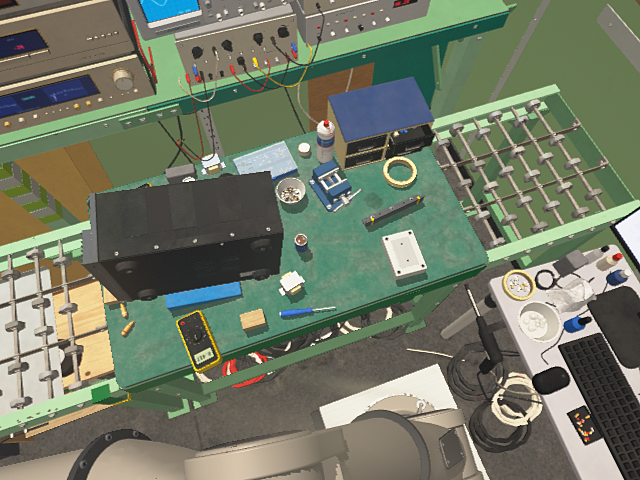

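View pics/scene0.png

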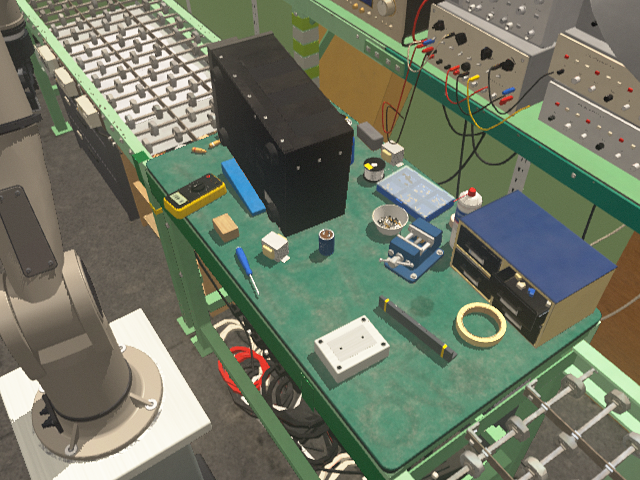

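```bash
cat > h.py <<'E'
from plant import *
import cv2,numpy as np
from scipy.optimize import minimize
def box(x0,x1,y0,y1,z0,z1): return np.array([[x,y,z] for x in(x0,x1) for y in(y0,y1) for z in(z0,z1)])
BLOCK=[box(-.06,.06,-.044,.044,0,.034),box(-.0585,.0585,-.0425,.0425,0,.036)]
FENCE=[box(0,.008,-.095,.095,0,.032),box(0,.034,-.095,.095,0,.005)]
def proj(c,X):
    p=(np.asarray(X)@c['R'].T+c['t'])@c['mtx'].T; return p[:,:2]/p[:,2:]
def place(p,B):
    a=p[2];R=np.array([[np.cos(a),-np.sin(a),0],[np.sin(a),np.cos(a),0],[0,0,1]]);return B@R.T+[p[0],p[1],0]
S=4
def mask(c,p,parts):
    m=np.zeros((480*S,640*S),np.uint8)
    for B in parts:
        h=cv2.convexHull(((proj(c,place(p,B))+.5)*S*16-8).astype(np.int32));cv2.fillConvexPoly(m,h,255,shift=4)
    return cv2.resize(m,(640,480),interpolation=cv2.INTER_AREA)/255.
def region(c,th):
    r=regions_of(c,th)
    print(th,[(round(q['confidence'],2),int(q['region'].sum())) for q in r[:3]])
    return r
def fit(obs,parts,p0):
    f=lambda p:sum(np.abs(mask(c,p,parts)-r).sum()/r.sum() for c,r in obs)
    best=None
    for d in (0,.1):
        r=minimize(f,p0,method='Nelder-Mead',options=dict(initial_simplex=np.array(p0)+np.array([[0,0,d],[.01,0,-d],[0,.01,0],[0,0,.15]]),xatol=1e-4,fatol=1e-4,maxiter=120))
        if best is None or r.fun<best.fun: best=r
    return best
def rel(pf,pb):
    d=np.subtract(pb[:2],pf[:2]);a=pf[2];ang=(pb[2]-pf[2]-np.pi/2+np.pi/2)%np.pi-np.pi/2
    return d@[np.cos(a),np.sin(a)],d@[-np.sin(a),np.cos(a)],ang
E
python3 - <<'E'
from h import *
cs=[capture('top'),capture('scene')]
for th,parts,p0 in [('block',BLOCK,(.43,-.2,1.2)),('fence',FENCE,(.575,-.225,-.1))]:
    obs=[]
    for c in cs:
        r=region(c,th)
        for q in r[:1]:
            obs.append((c,q['region'].astype(float)))
            cv2.imwrite(f'pics/{th}{c["shot"]}.png',q['region']*255)
            b=fit(obs[-1:],parts,p0);print('single',b.x.round(4),b.fun)
    b=fit(obs,parts,p0);print(th,b.x.round(4),b.fun)
E
```

```text
block [(0.77, 1537)]
single [ 0.4406 -0.1879  1.0607] 0.37378391825175095
block [(0.84, 3056)]
single [ 0.4437 -0.1891 -0.0721] 0.032006467508469354
block [ 0.443  -0.1891 -0.0693] 0.09492207394016411
fence [(0.6, 546)]
single [ 0.5681 -0.222   0.1574] 0.3924369747899159
fence [(0.84, 1176)]
single [ 0.5685 -0.2221  0.0966] 0.27201547285580896
fence [ 0.5699 -0.2226  0.1231] 0.6714301105057406[ WARN:0@2.256] global loadsave.cpp:1063 imwrite_ Unsupported depth image for selected encoder is fallbacked to CV_8U.
```

```bash
python3 - <<'E'
from h import *
c=capture('scene');d=capture('top')
a=cv2.resize(c['color'][270:390,300:480],None,fx=4,fy=4,interpolation=2)
b=cv2.resize(d['color'][180:290,350:440],None,fx=4,fy=4,interpolation=2)
# bounding pixel coords; overlay fits
def draw(im,cam,p,parts,o,col):
    for B in parts:
        h=cv2.convexHull(proj(cam,place(p,B)).astype(np.float32));cv2.polylines(im,[((h-o+.5)*4).astype(np.int32)],True,col)
for im,cam,o in((a,c,(300,270)),(b,d,(350,180))):
    draw(im,cam,(.443,-.189,-.07),BLOCK,o,(255,0,0)); draw(im,cam,(.57,-.2226,.12),FENCE,o,(0,255,255))
cv2.imwrite('pics/za.png',a[:,:,::-1]);cv2.imwrite('pics/zb.png',b[:,:,::-1])
for k in(c,d):
    hsv=cv2.cvtColor(k['color'],cv2.COLOR_RGB2HSV)
    m=cv2.inRange(hsv,(20,130,100),(35,255,255));n,l,st,ce=cv2.connectedComponentsWithStats(m)
    print([(st[i].tolist(),ce[i].round(1).tolist()) for i in range(1,n) if st[i,4]>3 and 340<ce[i][0]<470 and 180<ce[i][1]<370])
E
```

```text
[([384, 299, 5, 12, 28], [385.3, 303.8]), ([441, 344, 6, 14, 34], [442.9, 349.9])]
[([417, 196, 4, 8, 15], [418.1, 199.3]), ([371, 217, 3, 8, 15], [372.1, 220.5])]
```

View pics/za.png

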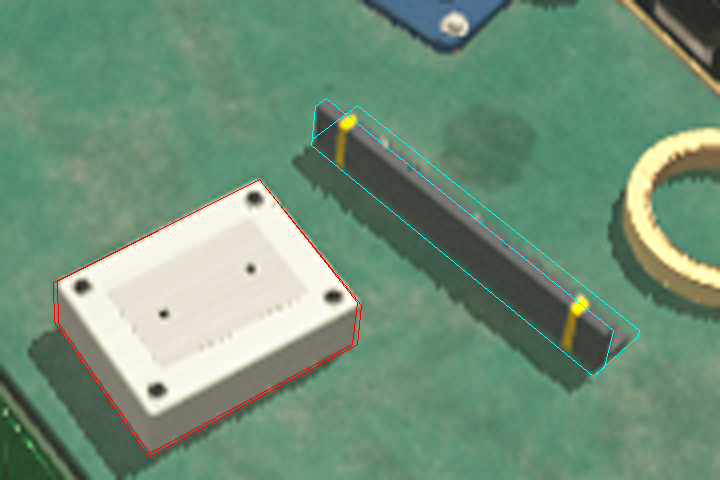

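View pics/zb.png

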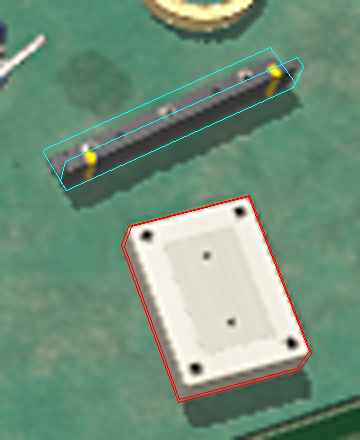

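```bash
python3 - <<'E'
from h import *
from scipy.optimize import least_squares
c=capture('scene');d=capture('top')
X=np.array([[0,.076,.032],[0,.076,0],[0,-.076,.032],[0,-.076,0],[0,.095,.0],[0,-.095,0]])
ps=np.array([[345,127],[340,165],[579,311],[567,349],[313,145],[595,376]])/4-.5+[300,270]
pt=np.array([[90,161],[90,179],[275,77],[271,96],[67,190],[297,85]])/4-.5+[350,180]
f1=lambda p:(proj(c,place(p,X))-ps).ravel()
f2=lambda p:(proj(d,place(p,X))[:4]-pt[:4]).ravel()
f=lambda p:np.r_[f1(p),f2(p)]
for g in(f1,f2,f):
    r=least_squares(g,(.57,-.22,-.07));print(r.x.round(4),abs(r.fun).max().round(2))
pf=r.x
for pb in[(.4437,-.1891,-.0721),(.443,-.1891,-.0693)]:print(rel(pf,pb))
for cc,n in((c,'scene'),):
    b=fit([(k,region(k,'block')[0]['region'].astype(float)) for k in(d,)],BLOCK,(.443,-.189,-.07));print(b.x,b.fun)
E
```

```text
[ 0.572  -0.2227  0.1278] 0.8
[ 0.5708 -0.2208  0.1234] 0.79
[ 0.5718 -0.2223  0.1269] 1.08
(np.float64(-0.12286993705613125), np.float64(0.04913030821151619), np.float64(1.3718400759584712))
(np.float64(-0.12356431222740641), np.float64(0.04921886961121462), np.float64(1.3746400759584714))
block [(0.64, 1599)]
[ 0.44172185 -0.18893159 -0.07625453] 0.03544126843983372
```

Emit:
{"fn": "apply_moves", "kwargs": {
  "steps": [
    {"claw":-1,"slide":[0.0235,-0.049,0.005],"twist":-0.14},
    {"claw":-1,"slide":[0.0235,-0.049,0.005],"twist":-0.14},
    {"claw":-1,"slide":[0.0235,-0.049,0.005],"twist":-0.14},
    {"claw":-1,"slide":[0.0235,-0.049,0.005],"twist":-0.14},
    {"claw":-1,"slide":[0.0235,-0.049,0.005],"twist":-0.14},
    {"claw":-1,"slide":[0.0235,-0.049,0.005],"twist":-0.14},
    {"claw":-1,"slide":[0.03,-0.05,0.005],"twist":-0.14},
    {"claw":-1,"slide":[0.03,-0.05,0.005],"twist":-0.14},
    {"claw":-1,"slide":[0.03,-0.05,0.005],"twist":-0.14},
    {"claw":-1,"slide":[0.03,-0.05,0.005],"twist":-0.14}
  ]
}}

```text
t: 2.8
eef_pos: [0.4226, 0.1597, 0.4553]
tcp_rot: [3.141, -0.001, 1.496]
ft_force: [0.9, 0.7, -0.0]
width: 1.004
grasp_force: 0.0
```

Emit:
{"fn": "apply_moves", "kwargs": {
  "steps": [
    {"claw":-1,"slide":[0.005,-0.054,0],"twist":0},
    {"claw":-1,"slide":[0.005,-0.054,0],"twist":0},
    {"claw":-1,"slide":[0.005,-0.054,0],"twist":0},
    {"claw":-1,"slide":[0.005,-0.054,0],"twist":0},
    {"claw":-1,"slide":[0.005,-0.054,0],"twist":0},
    {"claw":-1,"slide":[0,0,-0.06],"twist":0},
    {"claw":-1,"slide":[0,0,-0.06],"twist":0},
    {"claw":-1,"slide":[0,0,-0.06],"twist":0},
    {"claw":-1,"slide":[0,0,-0.055],"twist":0},
    {"claw":-1,"slide":[0,0,-0.04],"twist":0}
  ]
}}

```text
t: 4.05
eef_pos: [0.4466, -0.1083, 0.1775]
tcp_rot: [-3.14, 0.0, 1.501]
ft_force: [1.4, -0.5, -0.8]
width: 1.0
grasp_force: 0.0
```

```bash
cat >> h.py <<'E'
def arc(phi,dphi,n,d,h=.055):
    out=[];T=lambda a,c:c+np.array([-np.sin(a),np.cos(a)])*h
    c=np.zeros(2)
    for i in range(n):
        cor=c+d*np.array([np.cos(phi),np.sin(phi)]);c2=cor-d*np.array([np.cos(phi+dphi),np.sin(phi+dphi)])
        out.append((T(phi+dphi,c2)-T(phi,c)).round(4).tolist());c=c2;phi+=dphi
    print(out,'phi',phi,'dc',c.round(4))
E
python3 -c "
from h import *
arc(-.072,.06,10,.045);arc(.528,.06,10,.045)"
```

```text
[[-0.0034, -0.0026], [-0.0033, -0.0028], [-0.0031, -0.0029], [-0.0029, -0.0031], [-0.0027, -0.0033], [-0.0025, -0.0035], [-0.0023, -0.0036], [-0.0021, -0.0037], [-0.0018, -0.0038], [-0.0016, -0.0039]] phi 0.528 dc [ 0.006  -0.0259]
[[-0.0014, -0.004], [-0.0011, -0.0041], [-0.0009, -0.0042], [-0.0006, -0.0042], [-0.0004, -0.0042], [-0.0001, -0.0043], [0.0001, -0.0043], [0.0004, -0.0042], [0.0006, -0.0042], [0.0009, -0.0042]] phi 1.1280000000000006 dc [ 0.0196 -0.018 ]
```

Emit:
{"fn": "apply_moves", "kwargs": {
  "steps": [
    {"claw":-1,"slide":[0,-0.009,0],"twist":0},
    {"claw":-1,"slide":[0,-0.007,0],"twist":0},
    {"claw":-1,"slide":[0,-0.004,0],"twist":0},
    {"claw":-1,"slide":[0,-0.003,0],"twist":0},
    {"claw":-1,"slide":[0,-0.003,0],"twist":0},
    {"claw":-1,"slide":[0,-0.002,0],"twist":0},
    {"claw":-1,"slide":[0,0,0],"twist":0},
    {"claw":-1,"slide":[0,0,0],"twist":0},
    {"claw":-1,"slide":[0,0,0],"twist":0},
    {"claw":-1,"slide":[0,0,0],"twist":0}
  ]
}}

```text
t: 5.3
eef_pos: [0.4474, -0.1352, 0.1799]
tcp_rot: [-3.142, -0.002, 1.502]
ft_force: [0.4, 5.7, 3.8]
width: 1.003
grasp_force: 2.5
```

Emit:
{"fn": "apply_moves", "kwargs": {
  "steps": [
    {"claw":-1,"slide":[-0.0034,-0.0026,0],"twist":0.06},
    {"claw":-1,"slide":[-0.0033,-0.0028,0],"twist":0.06},
    {"claw":-1,"slide":[-0.0031,-0.0029,0],"twist":0.06},
    {"claw":-1,"slide":[-0.0029,-0.0031,0],"twist":0.06},
    {"claw":-1,"slide":[-0.0027,-0.0033,0],"twist":0.06},
    {"claw":-1,"slide":[-0.0025,-0.0035,0],"twist":0.06},
    {"claw":-1,"slide":[-0.0023,-0.0036,0],"twist":0.06},
    {"claw":-1,"slide":[-0.0021,-0.0037,0],"twist":0.06},
    {"claw":-1,"slide":[-0.0018,-0.0038,0],"twist":0.06},
    {"claw":-1,"slide":[-0.0016,-0.0039,0],"twist":0.06}
  ]
}}

```text
t: 6.55
eef_pos: [0.4203, -0.1686, 0.1795]
tcp_rot: [-3.14, -0.004, 2.103]
ft_force: [-2.4, 4.8, 4.1]
width: 1.001
grasp_force: 2.8
```

```bash
cat >> h.py <<'E'
PF=(.572,-.2225,.127)
def look(p0):
    s=get_state();print(s['t'],s['eef_pos'].round(4),s['tcp_rot'][2].round(3),s['ft_force'].round(1))
    obs=[]
    for n in('top','scene'):
        c=capture(n);cv2.imwrite(f'pics/{n}{c["shot"]}.png',c['color'][:,:,::-1]);r=region(c,'block')
        if r and r[0]['confidence']>.4:
            obs.append((c,r[0]['region'].astype(float)));b=fit(obs[-1:],BLOCK,p0);print(n,c['shot'],b.x.round(4),b.fun.round(3),np.round(rel(PF,b.x),4))
    if obs:
        b=fit(obs,BLOCK,p0);print('both',b.x.round(4),b.fun.round(3),np.round(rel(PF,b.x),4))
        p=s['eef_pos'][:2]-b.x[:2];a=b.x[2];print('tool in body',np.round([p@[np.cos(a),np.sin(a)],p@[-np.sin(a),np.cos(a)]],4))
E
python3 -c "
from h import *
look((.449,-.215,.5))"
```

```text
6.55 [ 0.4203 -0.1686  0.1795] 2.103 [-2.4  4.8  4.1]
block [(0.49, 48)]
top 9 [ 0.4529 -0.21    0.6299] 31.295 [-0.1165  0.0274 -1.0679]
block [(0.75, 3048)]
scene 10 [ 0.4481 -0.216   0.5291] 0.038 [-0.1221  0.0221 -1.1687]
both [ 0.4475 -0.2158  0.5846] 31.44 [-0.1226  0.0224 -1.1132]
tool in body [0.0034 0.0543]
```

```bash
python3 -c "
from h import *
arc(.529,.0585,10,.04);arc(.529+.585,.0585,10,.04)"
```

```text
[[-0.0015, -0.0037], [-0.0013, -0.0038], [-0.001, -0.0038], [-0.0008, -0.0039], [-0.0006, -0.0039], [-0.0004, -0.004], [-0.0001, -0.004], [0.0001, -0.004], [0.0003, -0.004], [0.0006, -0.0039]] phi 1.114 dc [ 0.0169 -0.0157]
[[0.0008, -0.0039], [0.001, -0.0038], [0.0012, -0.0038], [0.0015, -0.0037], [0.0017, -0.0036], [0.0019, -0.0035], [0.0021, -0.0034], [0.0023, -0.0033], [0.0025, -0.0031], [0.0026, -0.003]] phi 1.6989999999999998 dc [ 0.0228 -0.0038]
```

Emit:
{"fn": "apply_moves", "kwargs": {
  "steps": [
    {"claw":-1,"slide":[-0.0015,-0.0037,0],"twist":0.0585},
    {"claw":-1,"slide":[-0.0013,-0.0038,0],"twist":0.0585},
    {"claw":-1,"slide":[-0.001,-0.0038,0],"twist":0.0585},
    {"claw":-1,"slide":[-0.0008,-0.0039,0],"twist":0.0585},
    {"claw":-1,"slide":[-0.0006,-0.0039,0],"twist":0.0585},
    {"claw":-1,"slide":[-0.0004,-0.004,0],"twist":0.0585},
    {"claw":-1,"slide":[-0.0001,-0.004,0],"twist":0.0585},
    {"claw":-1,"slide":[0.0001,-0.004,0],"twist":0.0585},
    {"claw":-1,"slide":[0.0003,-0.004,0],"twist":0.0585},
    {"claw":-1,"slide":[0.0006,-0.0039,0],"twist":0.0585}
  ]
}}

```text
t: 8.0
eef_pos: [0.4155, -0.2086, 0.1795]
tcp_rot: [-3.141, -0.003, 2.686]
ft_force: [-5.3, 1.9, 3.6]
width: 1.002
grasp_force: 2.5
```

Emit:
{"fn": "apply_moves", "kwargs": {
  "steps": [
    {"claw":-1,"slide":[0.0008,-0.0039,0],"twist":0.0585},
    {"claw":-1,"slide":[0.001,-0.0038,0],"twist":0.0585},
    {"claw":-1,"slide":[0.0012,-0.0038,0],"twist":0.0585},
    {"claw":-1,"slide":[0.0015,-0.0037,0],"twist":0.0585},
    {"claw":-1,"slide":[0.0017,-0.0036,0],"twist":0.0585},
    {"claw":-1,"slide":[0.0019,-0.0035,0],"twist":0.0585},
    {"claw":-1,"slide":[0.0021,-0.0034,0],"twist":0.0585},
    {"claw":-1,"slide":[0.0023,-0.0033,0],"twist":0.0585},
    {"claw":-1,"slide":[0.0025,-0.0031,0],"twist":0.0585},
    {"claw":-1,"slide":[0.0026,-0.003,0],"twist":0.0585}
  ]
}}

```text
t: 9.25
eef_pos: [0.4332, -0.2445, 0.1795]
tcp_rot: [-3.142, -0.002, -3.013]
ft_force: [-4.2, -0.4, 2.0]
width: 1.001
grasp_force: 2.0
```

```bash
python3 -c "
from h import *
look((.488,-.236,1.69))"
```

```text
9.25 [ 0.4332 -0.2445  0.1795] -3.013 [-4.2 -0.4  2. ]
block [(0.61, 885)]
top 11 [ 0.4916 -0.2356  1.7249] 0.73 [-0.0814 -0.0028  0.0271]
block [(0.67, 1204), (0.56, 485), (0.16, 1578)]
scene 12 [ 0.4883 -0.2375  1.6817] 1.671 [-0.0849 -0.0043 -0.0161]
both [ 0.4892 -0.2372  1.6825] 2.419 [-0.084  -0.0041 -0.0153]
tool in body [-0.001   0.0565]
```

Emit:
{"fn": "apply_moves", "kwargs": {
  "steps": [
    {"claw":-1,"slide":[0.004,0.0005,0],"twist":0},
    {"claw":-1,"slide":[0.004,0.0005,0],"twist":0},
    {"claw":-1,"slide":[0.004,0.0005,0],"twist":0},
    {"claw":-1,"slide":[0.004,0.0005,0],"twist":0},
    {"claw":-1,"slide":[0.004,0.0005,0],"twist":0},
    {"claw":-1,"slide":[0.004,0.0005,0],"twist":0},
    {"claw":-1,"slide":[0.004,0.0005,0],"twist":0},
    {"claw":-1,"slide":[0.003,0.0004,0],"twist":0},
    {"claw":-1,"slide":[0.002,0.0003,0],"twist":0},
    {"claw":-1,"slide":[0.002,0.0003,0],"twist":0}
  ]
}}

```text
t: 10.7
eef_pos: [0.4675, -0.2394, 0.1795]
tcp_rot: [3.141, -0.004, -3.014]
ft_force: [-8.7, -0.9, 6.7]
width: 0.996
grasp_force: 4.1
```

Emit:
{"fn": "apply_moves", "kwargs": {
  "steps": [
    {"claw":-1,"slide":[0.001,0.0001,0],"twist":0},
    {"claw":-1,"slide":[0,0,0],"twist":0},
    {"claw":-1,"slide":[0.001,0.0001,0],"twist":0},
    {"claw":-1,"slide":[0,0,0],"twist":0},
    {"claw":-1,"slide":[0,0,0],"twist":0},
    {"claw":-1,"slide":[0,0,0],"twist":0},
    {"claw":-1,"slide":[0,0,0],"twist":0},
    {"claw":-1,"slide":[0,0,0],"twist":0},
    {"claw":-1,"slide":[0,0,0],"twist":0},
    {"claw":-1,"slide":[0,0,0],"twist":0}
  ]
}}

```text
t: 11.95
eef_pos: [0.4697, -0.2391, 0.1795]
tcp_rot: [3.141, -0.004, -3.014]
ft_force: [-6.5, -0.7, 4.9]
width: 1.005
grasp_force: 3.5
```

Emit:
{"fn": "apply_moves", "kwargs": {
  "steps": [
    {"claw":-1,"slide":[0.001,0.0001,0],"twist":0},
    {"claw":-1,"slide":[0.001,0.0001,0],"twist":0},
    {"claw":-1,"slide":[0.001,0.0001,0],"twist":0},
    {"claw":-1,"slide":[0,0,0],"twist":0},
    {"claw":-1,"slide":[0,0,0],"twist":0},
    {"claw":-1,"slide":[0,0,0],"twist":0},
    {"claw":-1,"slide":[0,0,0],"twist":0},
    {"claw":-1,"slide":[0,0,0],"twist":0},
    {"claw":-1,"slide":[0,0,0],"twist":0},
    {"claw":-1,"slide":[0,0,0],"twist":0}
  ]
}}

```text
t: 13.2
eef_pos: [0.4728, -0.2387, 0.1795]
tcp_rot: [3.141, -0.003, -3.014]
ft_force: [-7.2, -1.4, 4.0]
width: 1.002
grasp_force: 3.3
```

```bash
python3 -c "
from h import *
look((.526,-.232,1.69))"
```

```text
13.2 [ 0.4728 -0.2387  0.1795] -3.014 [-7.2 -1.4  4. ]
block [(0.97, 762), (0.64, 174)]
top 13 [ 0.5312 -0.2266  1.8004] 0.946 [-0.0409  0.0011  0.1026]
block [(0.72, 1275), (0.72, 524)]
scene 14 [ 0.5272 -0.2319  1.7027] 1.438 [-0.0456 -0.0036  0.0049]
both [ 0.5267 -0.2317  1.7026] 2.421 [-0.0461 -0.0034  0.0048]
tool in body [0.0002 0.0544]
```

Nearly touching; a bit more until the force rises.

Emit:
{"fn": "apply_moves", "kwargs": {
  "steps": [
    {"claw":-1,"slide":[0.001,0.0001,0],"twist":0},
    {"claw":-1,"slide":[0.0005,0.0001,0],"twist":0},
    {"claw":-1,"slide":[0.0005,0.0001,0],"twist":0},
    {"claw":-1,"slide":[0,0,0],"twist":0},
    {"claw":-1,"slide":[0,0,0],"twist":0},
    {"claw":-1,"slide":[0,0,0],"twist":0},
    {"claw":-1,"slide":[0,0,0],"twist":0},
    {"claw":-1,"slide":[0,0,0],"twist":0},
    {"claw":-1,"slide":[0,0,0],"twist":0},
    {"claw":-1,"slide":[0,0,0],"twist":0}
  ]
}}

```text
t: 14.65
eef_pos: [0.4748, -0.2384, 0.1795]
tcp_rot: [3.141, -0.003, -3.014]
ft_force: [-6.7, -0.3, 4.4]
width: 0.998
grasp_force: 3.4
```

Emit:
{"fn": "apply_moves", "kwargs": {
  "steps": [
    {"claw":-1,"slide":[0.001,0.0001,0],"twist":0},
    {"claw":-1,"slide":[0.0005,0.0001,0],"twist":0},
    {"claw":-1,"slide":[0,0,0],"twist":0},
    {"claw":-1,"slide":[0,0,0],"twist":0},
    {"claw":-1,"slide":[0,0,0],"twist":0},
    {"claw":-1,"slide":[0,0,0],"twist":0},
    {"claw":-1,"slide":[0,0,0],"twist":0},
    {"claw":-1,"slide":[0,0,0],"twist":0},
    {"claw":-1,"slide":[0,0,0],"twist":0},
    {"claw":-1,"slide":[0,0,0],"twist":0}
  ]
}}

```text
t: 15.9
eef_pos: [0.4753, -0.2385, 0.1794]
tcp_rot: [3.14, -0.006, -3.014]
ft_force: [-9.6, -1.7, 6.5]
width: 1.0
grasp_force: 4.9
```

Emit:
{"fn": "apply_moves", "kwargs": {
  "steps": [
    {"claw":-1,"slide":[0.001,0.0001,0],"twist":0},
    {"claw":-1,"slide":[0.001,0.0001,0],"twist":0},
    {"claw":-1,"slide":[0,0,0],"twist":0},
    {"claw":-1,"slide":[0,0,0],"twist":0},
    {"claw":-1,"slide":[0,0,0],"twist":0},
    {"claw":-1,"slide":[0,0,0],"twist":0},
    {"claw":-1,"slide":[0,0,0],"twist":0},
    {"claw":-1,"slide":[0,0,0],"twist":0},
    {"claw":-1,"slide":[0,0,0],"twist":0},
    {"claw":-1,"slide":[0,0,0],"twist":0}
  ]
}}

```text
t: 17.15
eef_pos: [0.4759, -0.2385, 0.1791]
tcp_rot: [3.139, -0.009, -3.015]
ft_force: [-14.4, -1.7, 10.3]
width: 0.999
grasp_force: 7.1
```

Emit:
{"fn": "apply_moves", "kwargs": {
  "steps": [
    {"claw":-1,"slide":[-0.01,-0.001,0],"twist":0},
    {"claw":-1,"slide":[-0.015,-0.002,0],"twist":0},
    {"claw":-1,"slide":[-0.01,-0.001,0],"twist":0},
    {"claw":-1,"slide":[0,0,0.05],"twist":0},
    {"claw":-1,"slide":[0,0,0.06],"twist":0},
    {"claw":-1,"slide":[0,0,0.06],"twist":0},
    {"claw":-1,"slide":[0,0.05,0.05],"twist":0},
    {"claw":-1,"slide":[0,0.06,0.02],"twist":0},
    {"claw":-1,"slide":[0,0.06,0.02],"twist":0},
    {"claw":-1,"slide":[0,0.06,0],"twist":0}
  ]
}}

```text
t: 18.4
eef_pos: [0.4445, -0.0175, 0.4353]
tcp_rot: [-3.141, 0.005, -3.013]
ft_force: [1.4, -0.0, 0.2]
width: 1.006
grasp_force: 0.0
```

```bash
python3 - <<'E'
from h import *
look((.528,-.231,1.69))
c=capture('scene');cv2.imwrite('pics/f.png',cv2.resize(c['color'][200:400,300:500],None,fx=3,fy=3,interpolation=2)[:,:,::-1])
E
```

```text
18.4 [ 0.4445 -0.0175  0.4353] -3.013 [ 1.4 -0.   0.2]
block [(0.79, 709)]
top 15 [ 0.5265 -0.2276  1.8062] 1.107 [-0.0458  0.0007  0.1084]
block [(0.87, 3080)]
scene 16 [ 0.529  -0.2323  1.6913] 0.029 [-0.0439 -0.0043 -0.0065]
both [ 0.5285 -0.2316  1.6992] 1.16 [-0.0443 -0.0035  0.0014]
tool in body [0.2231 0.0559]
```

View pics/f.png

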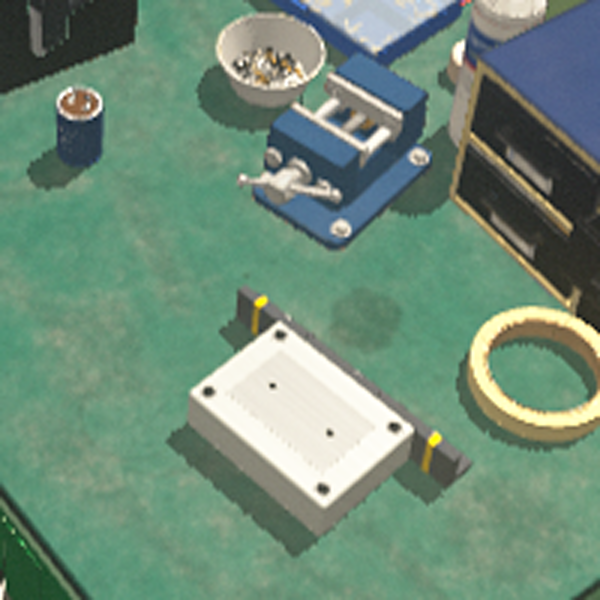

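The block lies flat against the fence, between the yellow lines at crop (260,300) and (433,440). The hand is clear.

```bash
python3 -c "
from plant import *
print(close_job())"
```

```text
the job is handed in; nothing more can be done
None
```

The job is handed in: the block's long side is flat against the fence, about 4 mm off the fence's middle and within 0.01 rad of parallel by my last camera fit, with the hand clear and no other loose thing touched; no verdict was returned.

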